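# Restack the connector cartons crosswise on the dispatch board

### The job

Take the stack of four slim cartons on the black tray apart and rebuild it on the plywood dispatch board: first the red and blue cartons side by side on the board, then the yellow and green ones on top, crosswise over them. Each carton must lie lengthwise, centred on the line between the two painted patches of its own colour. Keep the cartons the right way up, leave the tape roll and the jar alone, and let go of everything at the end.

Things in the scene. Friction and masses are not known exactly. Their poses are not given: they have to be found in the camera images.
- carton_red: rigid cardboard carton, 180 (its x) x 48 (y) x 45 mm (z, height), 0.25 kg, red bands round middle and ends. Origin: centre of underside. Half turn about z looks the same. Starts in the upper layer of the stack on the black tray (floor 12 mm up): two parallel cartons, two more on top at right angles; 56 mm free between cartons of a layer.
- carton_blue: rigid cardboard carton, 180 (its x) x 48 (y) x 45 mm (z, height), 0.25 kg, blue bands round middle and ends. Origin: centre of underside. Half turn about z looks the same. Starts in the upper layer of the stack on the black tray (floor 12 mm up): two parallel cartons, two more on top at right angles; 56 mm free between cartons of a layer.
- carton_yellow: rigid cardboard carton, 180 (its x) x 48 (y) x 45 mm (z, height), 0.25 kg, yellow bands round middle and ends. Origin: centre of underside. Half turn about z looks the same. Starts in the lower layer of the stack on the black tray (floor 12 mm up): two parallel cartons, two more on top at right angles; 56 mm free between cartons of a layer.
- carton_green: rigid cardboard carton, 180 (its x) x 48 (y) x 45 mm (z, height), 0.25 kg, green bands round middle and ends. Origin: centre of underside. Half turn about z looks the same. Starts in the lower layer of the stack on the black tray (floor 12 mm up): two parallel cartons, two more on top at right angles; 56 mm free between cartons of a layer.
- marks_red: two flat red patches (18 x 44 mm) painted 210 mm apart on the fixed plywood board (240 mm square, top 12 mm up). Origin: midway between them on the board's top; x runs from patch to patch. Carton's length lies along x, centred on the origin, directly on the board. Parallel to the other bottom marks, 104 mm from them.
- marks_blue: two flat blue patches (18 x 44 mm) painted 210 mm apart on the fixed plywood board (240 mm square, top 12 mm up). Origin: midway between them on the board's top; x runs from patch to patch. Carton's length lies along x, centred on the origin, directly on the board. Parallel to the other bottom marks, 104 mm from them.
- marks_yellow: two flat yellow patches (18 x 44 mm) painted 210 mm apart on the fixed plywood board (240 mm square, top 12 mm up). Origin: midway between them on the board's top; x runs from patch to patch. Carton's length lies along x, centred on the origin, on the red and blue cartons, underside 45 mm above the board. At right angles to the red and blue marks.
- marks_green: two flat green patches (18 x 44 mm) painted 210 mm apart on the fixed plywood board (240 mm square, top 12 mm up). Origin: midway between them on the board's top; x runs from patch to patch. Carton's length lies along x, centred on the origin, on the red and blue cartons, underside 45 mm above the board. At right angles to the red and blue marks.
- tape_roll: bystander: roll of white tape lying flat on the table, 100 mm across, 25 mm high; origin at the centre of its underside. Leave it alone.
- jar: bystander: amber jar with a grey cap, 70 mm across, 80 mm high, standing on the table; origin at the centre of its underside. Leave it alone.

How it is judged:
On the way:
1. red and blue cartons lie on the board at their own marks (horizontal distance between carton_red and marks_red below 0.015 m and angle between the x axis of carton_red and the x axis of marks_red, either way round below 0.15 rad and z of carton_red in the frame of marks_red between -0.006 and 0.006 m and horizontal distance between carton_blue and marks_blue below 0.015 m and angle between the x axis of carton_blue and the x axis of marks_blue, either way round below 0.15 rad and z of carton_blue in the frame of marks_blue between -0.006 and 0.006 m), for 0.2 s.
At the end, for the whole second after the job is handed in: Red and blue lie on the board, yellow and green crosswise on top: each within 15 mm horizontally of the midpoint of its own marks, within 0.15 rad of their line, within 6 mm of its layer's height, level within 0.1 rad, released and at rest (all of step 1 and horizontal distance between carton_yellow and marks_yellow below 0.015 m and angle between the x axis of carton_yellow and the x axis of marks_yellow, either way round below 0.15 rad and z of carton_yellow in the frame of marks_yellow between 0.039 and 0.051 m and horizontal distance between carton_green and marks_green below 0.015 m and angle between the x axis of carton_green and the x axis of marks_green, either way round below 0.15 rad and z of carton_green in the frame of marks_green between 0.039 and 0.051 m and angle between each of carton_red, carton_blue, carton_yellow, carton_green's own z axis and vertical below 0.1 rad and linear speed of each of carton_red, carton_blue, carton_yellow, carton_green below 0.02 m/s); the robot touches nothing.
It fails at once if a carton is tipped over (more than 0.7 rad from upright) (angle between any of carton_red, carton_blue, carton_yellow, carton_green's own z axis and vertical above 0.7 rad).
It fails at once if the tape roll or the jar is moved by more than 30 mm (distance of any of tape_roll, jar from where it was at the start of the episode above 0.03 m).
It also fails if it takes over 134 s, if anything falls off the work surface, if the arm or the gripper's body presses on something with over 40 N, if the wrist force passes 120 N, or if a joint passes its speed limit or range.

### The arm

A 6-joint arm with a two-finger parallel gripper is mounted at the origin on the work surface. World frame = base frame: x ahead of the robot, y to its left, z up, the work surface at z = 0. Lengths are in m, angles in rad, forces in N, time in s.
With the tool pointing down it reaches from about 0.35 to 0.875 m from the base axis. Payload 4.2 kg.
Tool frame: the origin (TCP) lies between the finger pads; the fingertips stand 25 mm ahead of it and the grasp point (between the pads) lies 6 mm ahead of it; z points along the fingers, x is the direction in which the jaws open and shut, and the axes are right-handed (so a half turn about z gives the same grasp; the last joint's range is limited). The gripper opens to 85 mm and grips with 20 to 120 N. Pads are 22 mm wide; open, the fingers measure 114 mm over their backs; the gripper's body (76 mm by 85 mm) begins 54 mm behind the grasp point. The pads swing forward as they close: fully open they stand 13 mm farther back than shut.
Start: joints at [-0.896, 0.385, 0.008, 0, -1.194, -0.259], TCP at [0.252, -0.572, 0.256] pointing down, gripper open.
Joint ranges: [-3.14, 3.14], [-1.21, 2.06], [-1.07, 1.41], [-3.16, 2.05], [-2.99, -0.16], [-3.1, 3.1]. Speed limits (rad/s): [2.79, 2.79, 3.14, 3.14, 3.14, 3.14].

### API

Orientations are given as a 3x3 rotation matrix whose columns are the frame's x, y, z axes.
In Python, from workcell import manip gives the robot as it stands. The module is installed in compiled form; this text tells all that it offers.
- The arm moves only by the tool step_arm, never from a script. Its argument "moves" is a list of rows, each a list of 3 entries, a list of its own where there are three numbers: the shift along the tool's x, y, z in mm, then the turn, a rotation vector about the tool's x, y, z in rad, then the opening, from -1 (shut) to 1 (fully open). A call has 1 to 5 rows; each row is the pose to reach, as a shift and turn from the pose measured when the call began, along the tool's axes at that moment; what a row does not reach only later rows make up. A row lasts 1/10 s, in which the tool goes at most 50 mm and 8.59 degrees, less where a joint would pass 70% of its speed; a pose out of reach is approached as far as the arm can. A call with a gripper value outside its range is refused whole. The fingers move at their own pace and stop on an object; "squeeze" is the grip in N (left out, the last holds). Time passes only in rows, so rows that repeat a pose let the fingers close. It gives the time, the measured TCP pose, the force and the opening at its end, in the units of the state.
- manip.read_state(): the state, without advancing time (a new reading comes with each control period).
- manip.camera(name): name is "scene" or "top" or "wrist"; returns the picture (420x560x3 uint8, red, green, blue); there is no depth.
- manip.camera_info(name): a dict with "fx", "fy", "cx", "cy" (pixels), "k1" (the pictures are not rectified: a ray, as slopes to the right and down, at radius r is drawn at 1 + k1 r^2 times it, then the intrinsics apply), "R" (3x3) and "t" (3): a world point X has camera coordinates R X + t; the wrist camera has in their place "mount" (4x4, takes a point from camera to tool coordinates, whose origin is the TCP and whose axes are the tool frame's). Camera axes: x right, y down, z forward; pixel columns grow to the right and rows downward; lengths in m; the calibration is good to about 2 mm. A picture is of the moment at which its call begins: read the wrist's pose just before it. camera_info takes no time and is no camera call.
- manip.finish_job(): hands the job in, once; it reports no verdict.
The state is a dict: "clock": time; "q": joint angles; "qd": joint speeds; "joint_efforts": joint torques, N m; "tcp_pos": TCP position; "eef_rot": TCP orientation; "wrist_force": force on the tool from outside, world axes, zero at the start; "moment": the same for the moment, N m; "opening": finger opening in m.
Only numpy, scipy, OpenCV 4.12 (cv2) and the standard library are available. Lean on these libraries where they do the work, as an engineer would, in place of code of your own. Each camera call takes 0.05 s, during which the arm holds its last target. There are 200 camera calls.

## Working session

There is one attempt and no reset: what is moved stays moved. The work goes in short steps, Python scripts to look and compute and a tool call to move; the robot and the scene stay as the last step left them, time stands still between calls to the robot, and variables do not carry over. Pictures are saved under pics/ and viewed, about 12 in all and at most 16, crops included, and the job is handed in when it is done.

Besides the shell and the picture viewer there is one more tool, called as name(argument=value, ...) on one line, values as JSON. step_arm: Moves the arm, as the interface text tells. Its arguments: {"type":"object","properties":{"moves":{"type":"array","items":{"type":"array"}},"squeeze":{"type":"number"}},"required":["moves"]}

```bash
mkdir -p pics; python3 - <<'E'
from workcell import manip
import cv2,numpy as np
s=manip.read_state();print(s['clock'],s['tcp_pos'],s['eef_rot'],s['opening'])
for n in('scene','top','wrist'):
    im=manip.camera(n);np.save(f'pics/{n}0.npy',im);cv2.imwrite(f'pics/{n}0.png',im[:,:,::-1]);print(n,manip.camera_info(n))
E
```

```text
0.0 [ 0.25225707 -0.57124573  0.25522803] [[-4.03746206e-01  9.14870530e-01 -9.56752838e-04]
 [ 9.14868482e-01  4.03747328e-01  1.93778749e-03]
 [ 2.15911107e-03 -9.29286703e-05 -9.99997665e-01]] 0.0853321482968984
scene {'fx': 427.55374999655913, 'fy': 427.55374999655913, 'cx': 278.5627199978478, 'cy': 210.12869250173955, 'k1': -0.022858919356832198, 'R': array([[-0.76979198,  0.63819412, -0.01133858],
       [ 0.41842099,  0.49112687, -0.76401457],
       [-0.48202093, -0.59287659, -0.64509935]]), 't': array([ 0.4787925 , -0.19498296,  1.32273491])}
top {'fx': 501.8587351013297, 'fy': 501.8587351013297, 'cx': 279.3560458573532, 'cy': 210.9806304917349, 'k1': 0.03142582610140731, 'R': array([[-0.02881624, -0.99937117,  0.02066148],
       [-0.99586483,  0.02692128, -0.08676683],
       [ 0.08615604, -0.02307633, -0.99601437]]), 't': array([0.00277565, 0.62772148, 1.09254747])}
wrist {'fx': 341.4940774167243, 'fy': 341.4940774167243, 'cx': 279.9713819094619, 'cy': 210.49762950033636, 'k1': -0.07695013883131534, 'mount': array([[ 9.99999123e-01,  3.64256427e-04,  1.27305406e-03,
         4.53720290e-04],
       [-7.19954019e-04,  9.56460032e-01,  2.91862449e-01,
        -7.38537083e-02],
       [-1.11131255e-03, -2.91863110e-01,  9.56459456e-01,
        -1.18607060e-01],
       [ 0.00000000e+00,  0.00000000e+00,  0.00000000e+00,
         1.00000000e+00]])}
```

View pics/top0.png

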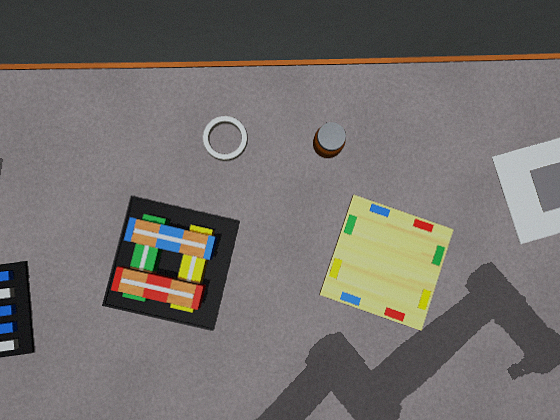

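View pics/scene0.png

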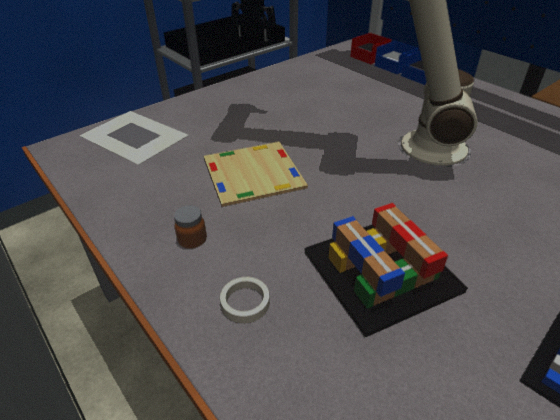

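The top view shows the stack around (168,265), the board around (387,262), the tape at (225,138) and the jar at (330,140). The blue carton lies near row 238 and red near row 288, crosswise over green (left) and yellow (right). The scene view shows the same layout from the far side.

```bash
cat > h.py <<'E'
import numpy as np,cv2
from workcell import manip
def K(i):return np.array([[i['fx'],0,i['cx']],[0,i['fy'],i['cy']],[0,0,1]])
def pose(n,s=None):
    i=manip.camera_info(n)
    if 'R' in i:return i,i['R'],i['t']
    T=np.eye(4);T[:3,:3]=s['eef_rot'];T[:3,3]=s['tcp_pos'];M=np.linalg.inv(T@i['mount']);return i,M[:3,:3],M[:3,3]
def ray(cam,px):
    i,R,t=cam
    u=cv2.undistortPoints(np.array(px,float).reshape(-1,1,2),K(i),np.array([i['k1'],0,0,0]))[:,0]
    return -R.T@t,np.c_[u,np.ones(len(u))]@R
def on_z(cam,px,z):
    o,d=ray(cam,px);return (o+d*((z-o[2])/d[:,2:]))
def tri(c1,p1,c2,p2):
    out=[]
    o1,d1=ray(c1,p1);o2,d2=ray(c2,p2)
    for a,b in zip(d1,d2):
        a=a/np.linalg.norm(a);b=b/np.linalg.norm(b)
        s=np.linalg.lstsq(np.c_[a,-b],o2-o1,rcond=None)[0];A=o1+s[0]*a;B=o2+s[1]*b
        out.append(np.r_[(A+B)/2,np.linalg.norm(A-B)])
    return np.array(out)
HUE=dict(red=(174,6),blue=(100,125),yellow=(23,32),green=(45,85))
def mask(im,c,smin=150,vmin=60):
    h,s,v=cv2.split(cv2.cvtColor(im,cv2.COLOR_RGB2HSV));a,b=HUE[c]
    m=((h>=a)&(h<=b)) if a<b else ((h>=a)|(h<=b))
    return (m&(s>smin)&(v>vmin)).astype(np.uint8)
def blobs(im,c,amin=15,**k):
    n,l,st,ce=cv2.connectedComponentsWithStats(mask(im,c,**k))
    return [(st[j,4],ce[j].round(1)) for j in range(1,n) if st[j,4]>=amin]
E
python3 - <<'E'
from h import *
for n in('top','scene'):
    im=np.load(f'pics/{n}0.npy')
    for c in HUE:print(n,c,[(int(a),p.tolist()) for a,p in blobs(im,c)])
t=np.load('pics/top0.npy')[180:340,95:250];s=np.load('pics/scene0.npy')[190:330,300:470]
for n,x in(('t',t),('s',s)):cv2.imwrite(f'pics/crop_{n}.png',cv2.resize(x[:,:,::-1],None,fx=4 if n=='s' else 3.7,fy=4 if n=='s' else 3.7,interpolation=cv2.INTER_CUBIC))
E
```

```text
top red [(134, [422.6, 225.0]), (174, [116.6, 278.4]), (243, [158.7, 280.2]), (177, [196.9, 296.5]), (235, [155.0, 295.0]), (149, [394.3, 313.9])]
top blue [(134, [379.4, 209.9]), (169, [129.3, 228.8]), (222, [171.1, 230.7]), (160, [209.1, 246.9]), (220, [167.5, 245.2]), (93, [4.1, 275.7]), (139, [349.9, 298.0]), (127, [5.5, 310.2]), (139, [6.1, 327.6])]
top yellow [(131, [200.6, 229.1]), (214, [184.2, 266.0]), (218, [198.1, 269.3]), (152, [335.2, 267.7]), (162, [424.0, 299.0]), (101, [181.0, 307.6])]
top green [(147, [153.6, 218.6]), (134, [349.7, 224.0]), (203, [136.7, 255.4]), (210, [150.7, 258.7]), (129, [438.0, 255.0]), (95, [133.5, 297.0])]
scene red [(234, [360.8, 42.4]), (172, [374.1, 50.0]), (40, [281.7, 152.8]), (45, [212.8, 166.4]), (91, [384.1, 207.6]), (139, [414.7, 228.4]), (191, [401.9, 233.0]), (391, [434.8, 263.4])]
scene blue [(20958, [66.3, 76.0]), (815, [167.6, 15.5]), (716, [211.1, 9.3]), (412, [280.6, 12.2]), (1287, [310.5, 25.8]), (419, [271.7, 57.4]), (76, [410.2, 52.3]), (17, [379.2, 54.1]), (559, [176.4, 75.5]), (301, [224.3, 69.1]), (18, [407.4, 63.2]), (41, [293.8, 171.8]), (51, [220.8, 186.9]), (80, [343.8, 221.0]), (139, [372.9, 243.6]), (170, [360.1, 248.4]), (363, [391.7, 280.7]), (153, [553.0, 376.2])]
scene yellow [(44, [259.6, 147.2]), (62, [281.8, 186.1]), (52, [372.0, 231.4]), (49, [380.4, 240.2]), (90, [337.2, 250.1])]
scene green [(17, [226.2, 153.5]), (32, [244.8, 194.1]), (55, [401.0, 262.4]), (88, [409.1, 274.1]), (108, [364.9, 284.5])]
```

View pics/crop_t.png

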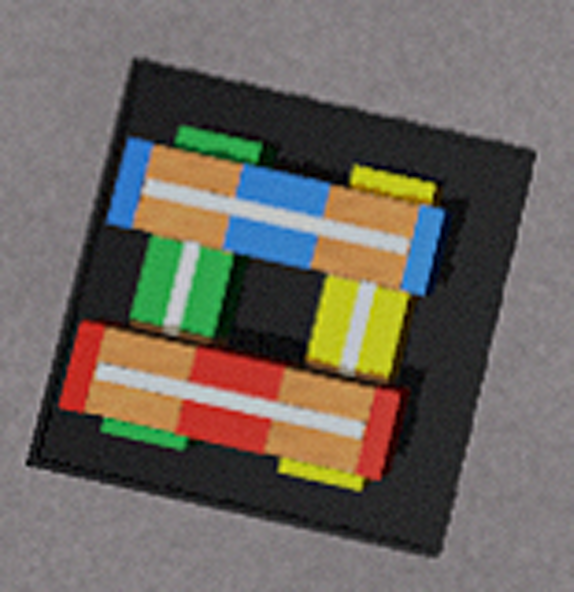

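View pics/crop_s.png

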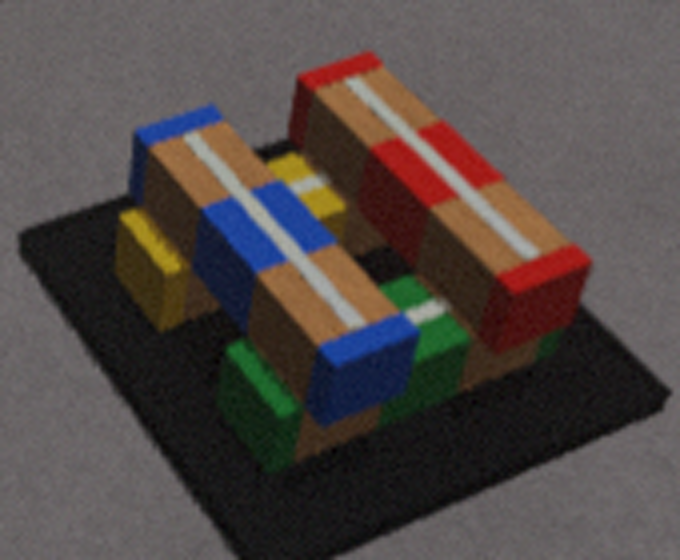

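The crops show all four top-face corners of red and blue, plus the far (+x) end corners of green and yellow in both views. Those are enough to triangulate.

```bash
python3 - <<'E'
from h import *
np.set_printoptions(precision=4,suppress=True)
T,S=pose('top'),pose('scene')
ct=lambda p:(np.array(p,float)+.5)/3.7-.5+[95,180]
cs=lambda p:(np.array(p,float)+.5)/4-.5+[300,190]
print('cams',-T[1].T@T[2],-S[1].T@S[2])
d=dict(blue=([(127,138),(445,208),(424,295),(107,222)],[(318,350),(137,130),(215,107),(417,322)]),
red=([(82,320),(402,390),(380,480),(60,408)],[(497,285),(300,82),(378,54),(590,260)]),
green=([(178,127),(262,143)],[(300,412),(235,342)]),yellow=([(353,165),(437,183)],[(187,265),(120,210)]))
for k,(a,b) in d.items():
    X=tri(T,ct(a),S,cs(b));print(k,X[:,:3].mean(0),X[:,2],X[:,3])
    z=.102 if k in('blue','red') else .057
    P=on_z(T,ct(a),z);Q=on_z(S,cs(b),z);print('  top',P[:,:2].mean(0),'scene',Q[:,:2].mean(0))
    if len(a)==4:
        for W in(P,Q):
            v=(W[0]+W[3]-W[1]-W[2])/2;w=(W[0]+W[1]-W[2]-W[3])/2;print('  len',np.hypot(*v[:2]),'wid',np.hypot(*w[:2]),'ang',np.arctan2(v[1],v[0]))
m=dict(red=([(422.6,225),(394.3,313.9)],[(212.8,166.4),(281.7,152.8)]),blue=([(379.4,209.9),(349.9,298)],[(220.8,186.9),(293.8,171.8)]),
yellow=([(335.2,267.7),(424,299)],[(281.8,186.1),(259.6,147.2)]),green=([(349.7,224),(438,255)],[(244.8,194.1),(226.2,153.5)]))
for k,(a,b) in m.items():
    P=on_z(T,a,.012);Q=on_z(S,b,.012);v=P[0]-P[1]
    print('mark',k,P.mean(0)[:2],Q.mean(0)[:2],'z',tri(T,a,S,b)[:,2],'len',np.hypot(*v[:2]),np.hypot(*(Q[0]-Q[1])[:2]),'ang',np.arctan2(v[1],v[0]))
for k,a in dict(greenmid=[(136.7,255.4),(150.7,258.7)],yellowmid=[(184.2,266),(198.1,269.3)]).items():print(k,on_z(T,a,.057).mean(0))
for k,p,z in(('tape',(225,138),.025),('jar',(330,133),.08)):print(k,on_z(T,[p],z))
E
```

```text
cams [0.5311 0.0111 1.1426] [1.0877 0.5744 0.7098]
blue [0.5713 0.2141 0.1059] [0.111  0.1036 0.1011 0.1077] [0.0073 0.0035 0.0029 0.0001]
  top [0.5715 0.2153] scene [0.5683 0.2122]
  len 0.18060948033624463 wid 0.048650657721574994 ang 1.3200635171644917
  len 0.17048017996826964 wid 0.0499223985165321 ang 1.3125349019874668
red [0.4706 0.2408 0.1023] [0.1066 0.0989 0.101  0.1026] [0.006  0.0045 0.0063 0.0003]
  top [0.4711 0.2406] scene [0.47   0.2414]
  len 0.18008767542606796 wid 0.04967425294846019 ang 1.3218004387687903
  len 0.17126761682936462 wid 0.05264708387042957 ang 1.2990376680626123
green [0.6182 0.2581 0.0618] [0.0618 0.0618] [0.0091 0.007 ]
  top [0.6212 0.2561] scene [0.6117 0.2586]
yellow [0.5929 0.1568 0.0633] [0.0654 0.0612] [0.0113 0.0026]
  top [0.5956 0.1551] scene [0.5855 0.1552]
mark red [ 0.4902 -0.3014] [ 0.4873 -0.3037] z [0.0147 0.0151] len 0.20971768351071035 0.21102013957521445 ang -0.3612226847654682
mark blue [ 0.5275 -0.2045] [ 0.5248 -0.206 ] z [0.014  0.0148] len 0.2093829345066826 0.2109474113770886 ang -0.36768831845717337
mark yellow [ 0.4604 -0.2345] [ 0.4575 -0.237 ] z [0.0148 0.0152] len 0.20955355281658042 0.21025057147656115 ang 1.2052477211407993
mark green [ 0.5574 -0.2714] [ 0.5551 -0.2741] z [0.0149 0.0148] len 0.2100354213591139 0.21063618344519858 ang 1.2042946528247425
greenmid [0.534  0.2787 0.057 ]
yellowmid [0.5084 0.1782 0.057 ]
tape [[0.7963 0.1031 0.025 ]]
jar [[ 0.7888 -0.1276  0.08  ]]
```

Heights (0.102 for the upper layer, 0.06 for the lower, about 0.014 for the board), lengths (180 and 210 mm) and reach all match the text, and the two cameras agree to about 3 mm. Next is a planner helper that prints the tool-frame deltas.

```bash
cat > plan.py <<'E'
import sys,numpy as np
from scipy.spatial.transform import Rotation as Ro
from workcell import manip
P=dict(pr=(.4705,.2408,2.89),pb=(.571,.2145,2.89),py=(.5085,.178,1.32),pg=(.534,.2785,1.32),
 mr=(.489,-.3025,1.206),mb=(.5262,-.205,1.206),my=(.459,-.2357,2.777),mg=(.5563,-.2727,2.777))
def Rt(a):
    x=np.array([np.cos(a),np.sin(a),0]);z=np.array([0,0,-1.]);return np.c_[x,np.cross(z,x),z]
s=manip.read_state();p,R=s['tcp_pos'],s['eef_rot']
print('t',round(s['clock'],2),'p',p.round(4),'th',round(np.arctan2(R[1,0],R[0,0]),3),'open',round(s['opening'],4),'F',s['wrist_force'].round(1),'q',s['q'].round(2))
for w in sys.argv[1:]:
    n,z=w.split(':');x,y,a=P[n];q=np.array([x,y,float(z)]);Q=Rt(a)
    n=max(1,int(np.ceil(max(np.linalg.norm(q-p)/.235,(Ro.from_matrix(R.T@Q).magnitude())/.7))))
    p0,R0=p,R;rv=Ro.from_matrix(R0.T@Q).as_rotvec()
    for i in range(1,n+1):
        pn=p0+(q-p0)*i/n;Rn=R0@Ro.from_rotvec(rv*i/n).as_matrix()
        print(w,((pn-p)@R*1000).round(1).tolist(),Ro.from_matrix(R.T@Rn).as_rotvec().round(3).tolist());p,R=pn,Rn
E
python3 plan.py pr:.25
```

```text
t 0.15 p [ 0.2523 -0.5714  0.2555] th 1.986 open 0.0852 F [-0.1 -0.6 -0.5] q [-0.9   0.39  0.01 -0.   -1.19 -0.26]
pr:.25 [163.7, 131.9, 1.6] [0.0, -0.0, -0.226]
pr:.25 [130.0, 165.2, 1.5] [0.0, -0.0, -0.226]
pr:.25 [89.7, 190.1, 1.5] [0.0, -0.0, -0.226]
pr:.25 [44.9, 205.4, 1.4] [0.0, -0.0, -0.226]
```

step_arm(moves=[[[164, 132, 1], [0, 0, -0.226], 1], [[164, 132, 1], [0, 0, -0.226], 1], [[164, 132, 1], [0, 0, -0.226], 1], [[164, 132, 1], [0, 0, -0.226], 1], [[164, 132, 1], [0, 0, -0.226], 1]])

```text
clock: 0.65
tcp_pos: [0.3068, -0.3644, 0.2548]
eef_rot: [[-0.602, 0.799, -0.001], [0.799, 0.602, 0.003], [0.002, 0.001, -1.0]]
wrist_force: [-0.1, -1.6, 0.5]
opening: 0.0854
```

step_arm(moves=[[[130, 165, 1], [0, 0, -0.226], 1], [[130, 165, 1], [0, 0, -0.226], 1], [[130, 165, 1], [0, 0, -0.226], 1], [[130, 165, 1], [0, 0, -0.226], 1], [[130, 165, 1], [0, 0, -0.226], 1]])

```text
clock: 1.15
tcp_pos: [0.3611, -0.1584, 0.2546]
eef_rot: [[-0.768, 0.64, 0.001], [0.64, 0.768, 0.003], [0.001, 0.003, -1.0]]
wrist_force: [-0.5, -1.7, 0.2]
opening: 0.0854
```

step_arm(moves=[[[90, 190, 1], [0, 0, -0.226], 1], [[90, 190, 1], [0, 0, -0.226], 1], [[90, 190, 1], [0, 0, -0.226], 1], [[90, 190, 1], [0, 0, -0.226], 1], [[90, 190, 1], [0, 0, -0.226], 1]])

```text
clock: 1.65
tcp_pos: [0.4149, 0.0487, 0.2544]
eef_rot: [[-0.894, 0.448, 0.002], [0.448, 0.894, 0.003], [-0.0, 0.004, -1.0]]
wrist_force: [1.1, 0.5, -0.1]
opening: 0.0852
```

step_arm(moves=[[[45, 205, 1], [0, 0, -0.226], 1], [[45, 205, 1], [0, 0, -0.226], 1], [[45, 205, 1], [0, 0, -0.226], 1], [[45, 205, 1], [0, 0, -0.226], 1], [[45, 205, 1], [0, 0, -0.226], 1]])

```text
clock: 2.15
tcp_pos: [0.4678, 0.2555, 0.2533]
eef_rot: [[-0.972, 0.233, 0.002], [0.233, 0.972, 0.003], [-0.001, 0.003, -1.0]]
wrist_force: [-0.7, -0.3, 0.1]
opening: 0.0855
```

```bash
python3 plan.py pr:.25
```

```text
t 2.15 p [0.4678 0.2555 0.2533] th 2.906 open 0.0855 F [-0.7 -0.3  0.1] q [ 0.8   0.23 -0.22 -0.   -1.11 -1.04]
pr:.25 [-6.1, -13.7, 3.3] [0.003, 0.001, 0.016]
```

step_arm(moves=[[[-6, -14, 3], [0.003, 0.001, 0.016], 1], [[-6, -14, 3], [0.003, 0.001, 0.016], 1], [[-6, -14, 3], [0.003, 0.001, 0.016], 1], [[-6, -14, 3], [0.003, 0.001, 0.016], 1]])

```text
clock: 2.55
tcp_pos: [0.4703, 0.2394, 0.2506]
eef_rot: [[-0.968, 0.25, 0.001], [0.25, 0.968, 0.001], [-0.0, 0.001, -1.0]]
wrist_force: [-0.8, -0.8, -0.4]
opening: 0.0856
```

```bash
python3 plan.py pr:.09; python3 - <<'E'
from h import *
s=manip.read_state();im=manip.camera('wrist');cam=pose('wrist',s)
i,R,t=cam
# project expected red top-face corners (green) for check
c=np.array([.4705,.2408]);a=1.32;u=np.array([np.cos(a),np.sin(a)]);v=np.array([-u[1],u[0]])
X=np.array([[*(c+sx*.09*u+sy*.024*v),.102] for sx,sy in((1,1),(1,-1),(-1,-1),(-1,1))])
x,_=cv2.projectPoints(X,cv2.Rodrigues(R)[0],t,K(i),np.array([i['k1'],0,0,0]))
o=im.copy();cv2.polylines(o,[x.round().astype(int).reshape(-1,1,2)],True,(0,255,0),1)
cv2.imwrite('pics/w1.png',o[:,:,::-1])
E
```

```text
t 2.55 p [0.4703 0.2394 0.2506] th 2.888 open 0.0856 F [-0.8 -0.8 -0.4] q [ 0.78  0.22 -0.24 -0.   -1.11 -1.03]
pr:.09 [0.2, 1.3, 160.6] [0.001, 0.0, -0.002]
```

View pics/w1.png

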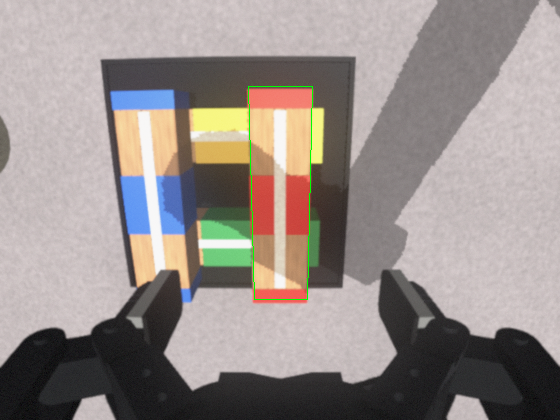

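The wrist view shows my predicted red outline (248–312, 87–298) lying on the red carton to within about 2 mm. Descending, gripping and lifting.

step_arm(moves=[[[0, 1, 40], [0, 0, 0], 1], [[0, 1, 80], [0, 0, 0], 1], [[0, 1, 120], [0, 0, 0], 1], [[0, 1, 150], [0, 0, 0], 1], [[0, 1, 160], [0, 0, 0], 1]])

```text
clock: 3.1
tcp_pos: [0.4692, 0.2391, 0.0881]
eef_rot: [[-0.968, 0.251, -0.004], [0.251, 0.968, -0.003], [0.003, -0.004, -1.0]]
wrist_force: [-0.4, -0.5, 0.0]
opening: 0.0853
```

step_arm(moves=[[[0, 0, 0], [0, 0, 0], 1], [[0, 0, 0], [0, 0, 0], 0], [[0, 0, 0], [0, 0, 0], -0.5], [[0, 0, 0], [0, 0, 0], -0.5], [[0, 0, 0], [0, 0, 0], -0.5]], squeeze=40)

```text
clock: 3.6
tcp_pos: [0.4703, 0.2399, 0.09]
eef_rot: [[-0.968, 0.251, -0.0], [0.251, 0.968, -0.0], [0.0, -0.0, -1.0]]
wrist_force: [-1.6, -0.3, 6.2]
opening: 0.0473
```

step_arm(moves=[[[0, 0, 0], [0, 0, 0], -0.5], [[0, 0, 0], [0, 0, 0], -0.5], [[0, 0, 0], [0, 0, 0], -0.5], [[0, 0, 0], [0, 0, 0], -0.5], [[0, 0, 0], [0, 0, 0], -0.5]])

```text
clock: 4.1
tcp_pos: [0.47, 0.2398, 0.09]
eef_rot: [[-0.968, 0.251, -0.001], [0.251, 0.968, -0.001], [0.001, -0.001, -1.0]]
wrist_force: [-2.8, 0.4, 2.1]
opening: 0.0476
```

```bash
python3 plan.py pr:.09
```

```text
t 4.1 p [0.47   0.2398 0.09  ] th 2.888 open 0.0476 F [-2.8  0.4  2.1] q [ 0.78  0.41 -0.44 -0.   -0.72 -1.03]
pr:.09 [-0.2, 1.1, -0.0] [-0.001, -0.001, -0.002]
```

step_arm(moves=[[[0, 0, -20], [0, 0, 0], -0.5], [[0, 0, -60], [0, 0, 0], -0.5], [[0, 0, -100], [0, 0, 0], -0.5], [[0, 0, -130], [0, 0, 0], -0.5], [[0, 0, -140], [0, 0, 0], -0.5]])

```text
clock: 4.6
tcp_pos: [0.4713, 0.2407, 0.2329]
eef_rot: [[-0.968, 0.25, 0.004], [0.25, 0.968, 0.003], [-0.003, 0.004, -1.0]]
wrist_force: [0.5, -0.3, -2.9]
opening: 0.0475
```

```bash
python3 plan.py mr:.22
```

```text
t 4.6 p [0.4713 0.2407 0.2329] th 2.889 open 0.0475 F [ 0.5 -0.3 -2.9] q [ 0.78  0.24 -0.27  0.   -1.06 -1.03]
mr:.22 [-51.0, -173.9, 3.8] [0.002, -0.0, 0.561]
mr:.22 [-135.7, -120.1, 4.1] [0.002, -0.0, 0.561]
mr:.22 [-178.8, -29.5, 4.3] [0.002, -0.0, 0.561]
```

step_arm(moves=[[[-10, -35, 1], [0, 0, 0.112], -0.5], [[-20, -70, 2], [0, 0, 0.224], -0.5], [[-31, -104, 3], [0, 0, 0.337], -0.5], [[-41, -139, 4], [0, 0, 0.449], -0.5], [[-51, -174, 4], [0, 0, 0.561], -0.5]])

```text
clock: 5.1
tcp_pos: [0.4759, 0.0579, 0.2262]
eef_rot: [[-0.683, 0.73, -0.0], [0.73, 0.683, 0.002], [0.002, 0.002, -1.0]]
wrist_force: [0.4, 0.1, -3.0]
opening: 0.0474
```

step_arm(moves=[[[-27, -24, 1], [0, 0, 0.112], -0.5], [[-54, -48, 2], [0, 0, 0.224], -0.5], [[-81, -72, 3], [0, 0, 0.337], -0.5], [[-108, -96, 4], [0, 0, 0.449], -0.5], [[-136, -120, 4], [0, 0, 0.561], -0.5]])

```text
clock: 5.6
tcp_pos: [0.4798, -0.1247, 0.2196]
eef_rot: [[-0.185, 0.983, -0.004], [0.983, 0.185, 0.003], [0.004, -0.003, -1.0]]
wrist_force: [1.1, -0.1, -2.0]
opening: 0.0476
```

step_arm(moves=[[[-36, -6, 1], [0, 0, 0.112], -0.5], [[-72, -12, 2], [0, 0, 0.224], -0.5], [[-107, -18, 3], [0, 0, 0.337], -0.5], [[-150, -24, 4], [0, 0, 0.449], -0.5], [[-179, -29, 4], [0, 0, 0.561], -0.5]])

```text
clock: 6.1
tcp_pos: [0.4834, -0.3078, 0.2123]
eef_rot: [[0.372, 0.928, -0.008], [0.928, -0.372, 0.005], [0.001, -0.009, -1.0]]
wrist_force: [0.6, 0.9, -2.4]
opening: 0.0478
```

```bash
python3 plan.py mr:.12
```

```text
t 6.1 p [ 0.4834 -0.3078  0.2123] th 1.19 open 0.0478 F [ 0.6  0.9 -2.4] q [-0.29  0.34 -0.18 -0.   -1.06 -1.67]
mr:.12 [6.9, 4.0, 92.2] [-0.009, -0.001, -0.016]
```

step_arm(moves=[[[7, 4, 30], [-0.009, -0.001, -0.016], -0.5], [[7, 4, 65], [-0.009, -0.001, -0.016], -0.5], [[7, 4, 92], [-0.009, -0.001, -0.016], -0.5], [[7, 4, 92], [-0.009, -0.001, -0.016], -0.5], [[7, 4, 92], [-0.009, -0.001, -0.016], -0.5]])

```text
clock: 6.6
tcp_pos: [0.4887, -0.3024, 0.1192]
eef_rot: [[0.357, 0.934, -0.002], [0.934, -0.357, 0.001], [-0.0, -0.002, -1.0]]
wrist_force: [0.1, 0.8, -1.4]
opening: 0.0473
```

```bash
python3 plan.py mr:.046
```

```text
t 6.6 p [ 0.4887 -0.3024  0.1192] th 1.206 open 0.0473 F [ 0.1  0.8 -1.4] q [-0.27  0.43 -0.29 -0.   -0.84 -1.66]
mr:.046 [0.0, 0.5, 73.2] [-0.002, 0.0, -0.0]
```

step_arm(moves=[[[0, 0, 30], [0, 0, 0], -0.5], [[0, 0, 55], [0, 0, 0], -0.5], [[0, 0, 67], [0, 0, 0], -0.5], [[0, 0, 73], [0, 0, 0], -0.5], [[0, 0, 74], [0, 0, 0], -0.5]])

```text
clock: 7.1
tcp_pos: [0.4893, -0.3026, 0.0458]
eef_rot: [[0.356, 0.934, -0.001], [0.934, -0.356, 0.0], [-0.0, -0.001, -1.0]]
wrist_force: [-0.9, -0.2, -3.0]
opening: 0.0474
```

step_arm(moves=[[[0, 0, 0], [0, 0, 0], -0.5], [[0, 0, 0], [0, 0, 0], 0.5], [[0, 0, 0], [0, 0, 0], 1], [[0, 0, 0], [0, 0, 0], 1], [[0, 0, 0], [0, 0, 0], 1]])

```text
clock: 7.6
tcp_pos: [0.4896, -0.3028, 0.0464]
eef_rot: [[0.356, 0.934, 0.0], [0.934, -0.356, -0.0], [-0.0, 0.0, -1.0]]
wrist_force: [-0.5, -0.4, -0.6]
opening: 0.0855
```

step_arm(moves=[[[0, 0, -30], [0, 0, 0], 1], [[0, 0, -75], [0, 0, 0], 1], [[0, 0, -120], [0, 0, 0], 1], [[0, 0, -160], [0, 0, 0], 1], [[0, 0, -170], [0, 0, 0], 1]])

```text
clock: 8.1
tcp_pos: [0.4917, -0.3038, 0.2224]
eef_rot: [[0.355, 0.935, 0.01], [0.935, -0.355, -0.005], [-0.001, 0.011, -1.0]]
wrist_force: [-0.3, -0.9, 0.0]
opening: 0.0856
```

```bash
python3 plan.py pb:.22
```

```text
t 8.1 p [ 0.4917 -0.3038  0.2224] th 1.207 open 0.0856 F [-0.3 -0.9  0. ] q [-0.27  0.33 -0.17  0.   -1.06 -1.66]
pb:.22 [170.9, -36.7, 0.2] [0.003, 0.003, -0.561]
pb:.22 [164.2, 59.8, 0.8] [0.003, 0.003, -0.561]
pb:.22 [107.2, 138.0, 1.0] [0.003, 0.003, -0.561]
```

step_arm(moves=[[[34, -7, 0], [0, 0, -0.112], 1], [[68, -15, 0], [0, 0, -0.224], 1], [[103, -22, 0], [0, 0, -0.337], 1], [[137, -29, 0], [0, 0, -0.449], 1], [[171, -37, 0], [0.003, 0.003, -0.561], 1]])

```text
clock: 8.6
tcp_pos: [0.5176, -0.1294, 0.2214]
eef_rot: [[-0.201, 0.98, 0.007], [0.98, 0.201, -0.001], [-0.003, 0.006, -1.0]]
wrist_force: [0.9, -0.8, 0.1]
opening: 0.0855
```

step_arm(moves=[[[33, 12, 0], [0, 0, -0.112], 1], [[66, 24, 0], [0, 0, -0.224], 1], [[99, 36, 0], [0, 0, -0.337], 1], [[131, 48, 0], [0, 0, -0.449], 1], [[164, 60, 1], [0.003, 0.003, -0.561], 1]])

```text
clock: 9.1
tcp_pos: [0.5431, 0.0447, 0.22]
eef_rot: [[-0.695, 0.719, 0.002], [0.719, 0.695, -0.0], [-0.002, 0.001, -1.0]]
wrist_force: [0.9, -0.4, -0.5]
opening: 0.0856
```

step_arm(moves=[[[21, 28, 0], [0, 0, -0.112], 1], [[43, 55, 0], [0, 0, -0.224], 1], [[64, 83, 0], [0, 0, -0.337], 1], [[107, 138, 1], [0, 0, -0.561], 1], [[107, 138, 1], [0.003, 0.003, -0.561], 1]])

```text
clock: 9.6
tcp_pos: [0.5681, 0.2208, 0.218]
eef_rot: [[-0.972, 0.233, -0.003], [0.233, 0.972, -0.001], [0.002, -0.002, -1.0]]
wrist_force: [0.7, -0.5, -0.5]
opening: 0.0854
```

```bash
python3 plan.py pb:.14
```

```text
t 9.6 p [0.5681 0.2208 0.218 ] th 2.906 open 0.0854 F [ 0.7 -0.5 -0.5] q [ 0.64  0.39 -0.09 -0.   -1.1  -0.87]
pb:.14 [-4.5, -5.3, 78.0] [-0.002, -0.002, 0.016]
```

step_arm(moves=[[[-4.5, -5.5, 30], [0, 0, 0.016], 1], [[-4.5, -5.5, 65], [0, 0, 0.016], 1], [[-4.5, -5.5, 78], [-0.002, -0.002, 0.016], 1], [[-4.5, -5.5, 78], [-0.002, -0.002, 0.016], 1], [[-4.5, -5.5, 78], [-0.002, -0.002, 0.016], 1]])

```text
clock: 10.1
tcp_pos: [0.5713, 0.2143, 0.1402]
eef_rot: [[-0.969, 0.248, 0.0], [0.248, 0.969, -0.0], [-0.0, -0.0, -1.0]]
wrist_force: [-0.3, -1.1, 0.4]
opening: 0.0857
```

```bash
python3 plan.py pb:.09
```

```text
t 10.1 p [0.5713 0.2143 0.1402] th 2.891 open 0.0857 F [-0.3 -1.1  0.4] q [ 0.62  0.46 -0.18  0.   -0.93 -0.88]
pb:.09 [0.3, 0.1, 50.2] [-0.0, 0.0, 0.001]
```

step_arm(moves=[[[0, 0, 25], [0, 0, 0], 1], [[0, 0, 45], [0, 0, 0], 1], [[0, 0, 50], [0, 0, 0], 1], [[0, 0, 50], [0, 0, 0], 0.5], [[0, 0, 50], [0, 0, 0], 0]])

```text
clock: 10.6
tcp_pos: [0.5722, 0.2149, 0.0918]
eef_rot: [[-0.969, 0.248, 0.003], [0.248, 0.969, 0.001], [-0.002, 0.002, -1.0]]
wrist_force: [1.0, 0.6, 0.5]
opening: 0.0591
```

step_arm(moves=[[[0, 0, 0], [0, 0, 0], -0.5], [[0, 0, 0], [0, 0, 0], -0.5], [[0, 0, 0], [0, 0, 0], -0.5], [[0, 0, 0], [0, 0, 0], -0.5], [[0, 0, 0], [0, 0, 0], -0.5]])

```text
clock: 11.1
tcp_pos: [0.5727, 0.2152, 0.0929]
eef_rot: [[-0.969, 0.248, 0.004], [0.248, 0.969, 0.002], [-0.004, 0.003, -1.0]]
wrist_force: [-1.5, 1.3, 5.6]
opening: 0.0479
```

step_arm(moves=[[[0, 0, -20], [0, 0, 0], -0.5], [[0, 0, -60], [0, 0, 0], -0.5], [[0, 0, -100], [0, 0, 0], -0.5], [[0, 0, -130], [0, 0, 0], -0.5], [[0, 0, -140], [0, 0, 0], -0.5]])

```text
clock: 11.6
tcp_pos: [0.5731, 0.2154, 0.2358]
eef_rot: [[-0.969, 0.247, 0.009], [0.247, 0.969, 0.005], [-0.007, 0.007, -1.0]]
wrist_force: [-0.2, 1.7, -3.5]
opening: 0.0471
```

```bash
python3 plan.py mb:.22
```

```text
t 11.6 p [0.5731 0.2154 0.2358] th 2.892 open 0.0471 F [-0.2  1.7 -3.5] q [ 0.62  0.37 -0.06  0.   -1.12 -0.87]
mb:.22 [-19.5, -139.7, 4.5] [0.004, 0.0, 0.562]
mb:.22 [-90.9, -107.8, 5.0] [0.004, 0.0, 0.562]
mb:.22 [-134.4, -42.8, 5.3] [0.004, 0.0, 0.562]
```

step_arm(moves=[[[-4, -28, 1], [0, 0, 0.112], -0.5], [[-8, -56, 2], [0, 0, 0.224], -0.5], [[-12, -84, 3], [0, 0, 0.337], -0.5], [[-16, -112, 4], [0, 0, 0.449], -0.5], [[-20, -140, 4], [0.004, 0, 0.562], -0.5]])

```text
clock: 12.1
tcp_pos: [0.5562, 0.0735, 0.2283]
eef_rot: [[-0.684, 0.729, 0.002], [0.729, 0.684, 0.0], [-0.001, 0.001, -1.0]]
wrist_force: [0.5, 0.4, -3.1]
opening: 0.0472
```

step_arm(moves=[[[-18, -22, 1], [0, 0, 0.112], -0.5], [[-36, -43, 2], [0, 0, 0.224], -0.5], [[-55, -65, 3], [0, 0, 0.337], -0.5], [[-73, -86, 4], [0, 0, 0.449], -0.5], [[-91, -108, 5], [0.004, 0, 0.562], -0.5]])

```text
clock: 12.6
tcp_pos: [0.5382, -0.0679, 0.2207]
eef_rot: [[-0.185, 0.983, -0.006], [0.983, 0.185, -0.001], [-0.0, -0.006, -1.0]]
wrist_force: [1.0, 0.1, -3.4]
opening: 0.0477
```

step_arm(moves=[[[-27, -9, 1], [0, 0, 0.112], -0.5], [[-54, -17, 2], [0, 0, 0.224], -0.5], [[-81, -26, 3], [0, 0, 0.337], -0.5], [[-134, -43, 5], [0, 0, 0.562], -0.5], [[-134, -43, 5], [0.004, 0, 0.562], -0.5]])

```text
clock: 13.1
tcp_pos: [0.5184, -0.211, 0.2131]
eef_rot: [[0.376, 0.927, -0.016], [0.927, -0.376, -0.0], [-0.006, -0.014, -1.0]]
wrist_force: [-0.6, -0.1, -2.7]
opening: 0.0473
```

```bash
python3 plan.py mb:.12
```

```text
t 13.1 p [ 0.5184 -0.211   0.2131] th 1.186 open 0.0473 F [-0.6 -0.1 -2.7] q [-0.1   0.32 -0.21  0.   -1.06 -1.86]
mb:.12 [9.0, 6.4, 92.9] [-0.015, 0.006, -0.02]
```

step_arm(moves=[[[9, 6.5, 30], [-0.015, 0.006, -0.02], -0.5], [[9, 6.5, 65], [-0.015, 0.006, -0.02], -0.5], [[9, 6.5, 92], [-0.015, 0.006, -0.02], -0.5], [[9, 6.5, 92], [-0.015, 0.006, -0.02], -0.5], [[9, 6.5, 92], [-0.015, 0.006, -0.02], -0.5]])

```text
clock: 13.6
tcp_pos: [0.5259, -0.2051, 0.12]
eef_rot: [[0.357, 0.934, -0.002], [0.934, -0.357, -0.0], [-0.001, -0.002, -1.0]]
wrist_force: [0.3, -0.5, -2.6]
opening: 0.0471
```

```bash
python3 plan.py mb:.048
```

```text
t 13.6 p [ 0.5259 -0.2051  0.12  ] th 1.206 open 0.0471 F [ 0.3 -0.5 -2.6] q [-0.08  0.42 -0.32  0.   -0.83 -1.85]
mb:.048 [0.3, 0.4, 72.0] [-0.002, 0.001, 0.0]
```

step_arm(moves=[[[0, 0, 30], [0, 0, 0], -0.5], [[0, 0, 55], [0, 0, 0], -0.5], [[0, 0, 66], [0, 0, 0], -0.5], [[0, 0, 71], [0, 0, 0], -0.5], [[0, 0, 72], [0, 0, 0], -0.5]])

```text
clock: 14.1
tcp_pos: [0.5266, -0.2052, 0.0488]
eef_rot: [[0.356, 0.934, -0.001], [0.934, -0.356, -0.001], [-0.001, -0.0, -1.0]]
wrist_force: [1.0, 1.4, -3.0]
opening: 0.0474
```

step_arm(moves=[[[0, 0, 0], [0, 0, 0], -0.5], [[0, 0, 0], [0, 0, 0], 0.5], [[0, 0, 0], [0, 0, 0], 1], [[0, 0, 0], [0, 0, 0], 1], [[0, 0, 0], [0, 0, 0], 1]])

```text
clock: 14.6
tcp_pos: [0.527, -0.2053, 0.0494]
eef_rot: [[0.356, 0.934, 0.001], [0.934, -0.356, -0.001], [-0.0, 0.001, -1.0]]
wrist_force: [-0.2, -0.1, 0.1]
opening: 0.0853
```

step_arm(moves=[[[0, 0, -30], [0, 0, 0], 1], [[0, 0, -75], [0, 0, 0], 1], [[0, 0, -120], [0, 0, 0], 1], [[0, 0, -160], [0, 0, 0], 1], [[0, 0, -170], [0, 0, 0], 1]])

```text
clock: 15.1
tcp_pos: [0.5292, -0.2058, 0.2252]
eef_rot: [[0.355, 0.935, 0.011], [0.935, -0.355, -0.003], [0.001, 0.012, -1.0]]
wrist_force: [0.4, -0.2, -0.6]
opening: 0.0857
```

```bash
python3 plan.py pg:.22
```

```text
t 15.1 p [ 0.5292 -0.2058  0.2252] th 1.208 open 0.0857 F [ 0.4 -0.2 -0.6] q [-0.08  0.31 -0.19  0.   -1.06 -1.85]
pg:.22 [151.5, -55.9, 1.2] [0.004, -0.0, -0.038]
pg:.22 [153.5, -50.2, 1.4] [0.004, -0.0, -0.038]
pg:.22 [155.2, -44.4, 1.6] [0.004, -0.0, -0.038]
```

step_arm(moves=[[[30, -11, 0], [0, 0, -0.008], 1], [[60, -22, 0], [0, 0, -0.016], 1], [[91, -33, 0], [0, 0, -0.024], 1], [[121, -45, 1], [0, 0, -0.032], 1], [[152, -56, 1], [0.004, 0, -0.038], 1]])

```text
clock: 15.6
tcp_pos: [0.5301, -0.0427, 0.2231]
eef_rot: [[0.32, 0.948, 0.006], [0.948, -0.32, -0.002], [0.0, 0.006, -1.0]]
wrist_force: [0.7, -0.6, 0.7]
opening: 0.0854
```

step_arm(moves=[[[31, -10, 0], [0, 0, -0.008], 1], [[61, -20, 0], [0, 0, -0.016], 1], [[92, -30, 0], [0, 0, -0.024], 1], [[123, -40, 1], [0, 0, -0.032], 1], [[154, -50, 1], [0.004, 0, -0.038], 1]])

```text
clock: 16.1
tcp_pos: [0.5313, 0.1204, 0.2212]
eef_rot: [[0.283, 0.959, 0.001], [0.959, -0.283, -0.001], [-0.001, 0.001, -1.0]]
wrist_force: [0.9, -0.1, -0.0]
opening: 0.0856
```

step_arm(moves=[[[31, -9, 0], [0, 0, -0.008], 1], [[62, -18, 0], [0, 0, -0.016], 1], [[93, -27, 0], [0, 0, -0.024], 1], [[150, -43, 1], [0, 0, -0.036], 1], [[150, -43, 1], [0.004, 0, -0.038], 1]])

```text
clock: 16.6
tcp_pos: [0.5322, 0.2802, 0.219]
eef_rot: [[0.242, 0.97, -0.003], [0.97, -0.242, 0.0], [-0.001, -0.003, -1.0]]
wrist_force: [-1.3, -0.5, 0.1]
opening: 0.0857
```

```bash
python3 plan.py pg:.14; python3 - <<'E'
from h import *
im=manip.camera('top');np.save('pics/top1.npy',im)
i,R,t=pose('top')
o=im.copy()
def box(c,a,z,col):
    u=np.array([np.cos(a),np.sin(a)]);v=np.array([-u[1],u[0]])
    X=np.array([[*(np.array(c)+sx*.09*u+sy*.024*v),z] for sx,sy in((1,1),(1,-1),(-1,-1),(-1,1))])
    x,_=cv2.projectPoints(X,cv2.Rodrigues(R)[0],t,K(i),np.array([i['k1'],0,0,0]));return x
big=cv2.resize(o[170:350,90:470],None,fx=2.1,fy=2.1,interpolation=cv2.INTER_CUBIC)
for c,a,z in(((.489,-.3025),-.365,.057),((.5262,-.205),-.365,.057),((.5085,.178),-.25,.057),((.534,.2785),-.25,.057)):
    x=((box(c,a,z,0)-[90,170]+.5)*2.1-.5).round().astype(int);cv2.polylines(big,[x.reshape(-1,1,2)],True,(255,0,255),1)
cv2.imwrite('pics/t1.png',big[:,:,::-1])
E
```

```text
t 16.6 p [0.5322 0.2802 0.219 ] th 1.326 open 0.0857 F [-1.3 -0.5  0.1] q [ 0.75  0.37 -0.1  -0.   -1.09 -2.57]
pg:.14 [-1.2, 2.4, 79.0] [-0.003, 0.001, 0.006]
```

View pics/t1.png

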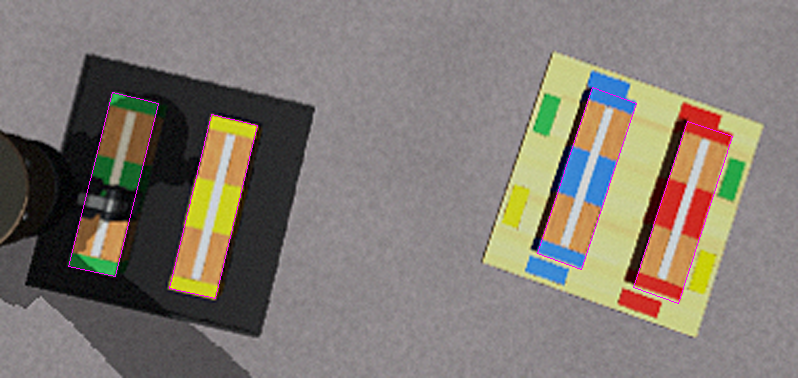

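The top view shows red (x 635–732) and blue (x 538–635) on their planned outlines between their own patches. The outlines for green and yellow also match, so I'm picking green now.

step_arm(moves=[[[-1, 2, 30], [0, 0, 0.006], 1], [[-1, 2, 65], [0, 0, 0.006], 1], [[-1, 2, 79], [-0.003, 0.001, 0.006], 1], [[-1, 2, 79], [-0.003, 0.001, 0.006], 1], [[-1, 2, 79], [-0.003, 0.001, 0.006], 1]])

```text
clock: 17.15
tcp_pos: [0.5339, 0.2775, 0.1402]
eef_rot: [[0.249, 0.968, -0.0], [0.968, -0.249, -0.0], [-0.0, -0.0, -1.0]]
wrist_force: [-0.4, 0.6, 1.0]
opening: 0.0854
```

```bash
python3 plan.py pg:.046
```

```text
t 17.15 p [0.5339 0.2775 0.1402] th 1.319 open 0.0854 F [-0.4  0.6  1. ] q [ 0.75  0.45 -0.2   0.   -0.92 -2.57]
pg:.046 [1.0, -0.2, 94.2] [-0.0, 0.0, -0.001]
```

step_arm(moves=[[[1, 0, 40], [0, 0, 0], 1], [[1, 0, 75], [0, 0, 0], 1], [[1, 0, 90], [0, 0, 0], 1], [[1, 0, 94], [0, 0, 0], 1], [[1, 0, 94], [0, 0, 0], 0.5]])

```text
clock: 17.65
tcp_pos: [0.5349, 0.2787, 0.0472]
eef_rot: [[0.249, 0.969, 0.001], [0.969, -0.249, 0.0], [0.001, 0.001, -1.0]]
wrist_force: [-0.6, -0.3, 0.3]
opening: 0.0731
```

step_arm(moves=[[[0, 0, 0], [0, 0, 0], 0], [[0, 0, 0], [0, 0, 0], -0.5], [[0, 0, 0], [0, 0, 0], -0.5], [[0, 0, 0], [0, 0, 0], -0.5], [[0, 0, 0], [0, 0, 0], -0.5]])

```text
clock: 18.15
tcp_pos: [0.5362, 0.2796, 0.0494]
eef_rot: [[0.248, 0.969, 0.004], [0.969, -0.248, 0.003], [0.004, 0.004, -1.0]]
wrist_force: [-0.5, -1.0, 7.7]
opening: 0.0477
```

step_arm(moves=[[[0, 0, -20], [0, 0, 0], -0.5], [[0, 0, -60], [0, 0, 0], -0.5], [[0, 0, -105], [0, 0, 0], -0.5], [[0, 0, -150], [0, 0, 0], -0.5], [[0, 0, -180], [0, 0, 0], -0.5]])

```text
clock: 18.65
tcp_pos: [0.5355, 0.2793, 0.2327]
eef_rot: [[0.248, 0.969, 0.007], [0.969, -0.248, 0.005], [0.007, 0.006, -1.0]]
wrist_force: [1.9, 0.5, -2.7]
opening: 0.0479
```

```bash
python3 plan.py mg:.22
```

```text
t 18.65 p [0.5355 0.2793 0.2327] th 1.32 open 0.0479 F [ 1.9  0.5 -2.7] q [ 0.75  0.36 -0.09  0.   -1.11 -2.57]
mg:.22 [-176.6, 52.4, 3.3] [0.003, -0.001, -0.486]
mg:.22 [-180.6, -36.1, 3.4] [0.003, -0.001, -0.486]
mg:.22 [-142.9, -116.2, 3.7] [0.003, -0.001, -0.486]
```

step_arm(moves=[[[-35, 10, 1], [0, 0, -0.097], -0.5], [[-71, 21, 1], [0, 0, -0.194], -0.5], [[-106, 31, 2], [0, 0, -0.292], -0.5], [[-141, 42, 3], [0, 0, -0.389], -0.5], [[-177, 52, 3], [0.003, -0.001, -0.486], -0.5]])

```text
clock: 19.15
tcp_pos: [0.5408, 0.0935, 0.228]
eef_rot: [[-0.237, 0.972, 0.002], [0.972, 0.237, 0.004], [0.004, 0.003, -1.0]]
wrist_force: [0.6, 0.4, -2.7]
opening: 0.0474
```

step_arm(moves=[[[-36, -7, 1], [0, 0, -0.097], -0.5], [[-72, -14, 1], [0, 0, -0.194], -0.5], [[-108, -22, 2], [0, 0, -0.292], -0.5], [[-144, -29, 3], [0, 0, -0.389], -0.5], [[-181, -36, 3], [0.003, -0.001, -0.486], -0.5]])

```text
clock: 19.65
tcp_pos: [0.5475, -0.0921, 0.2234]
eef_rot: [[-0.666, 0.746, -0.002], [0.746, 0.666, 0.003], [0.003, 0.001, -1.0]]
wrist_force: [0.4, -0.2, -2.4]
opening: 0.0477
```

step_arm(moves=[[[-29, -23, 1], [0, 0, -0.097], -0.5], [[-57, -46, 1], [0, 0, -0.194], -0.5], [[-86, -70, 2], [0, 0, -0.292], -0.5], [[-139, -113, 3], [0, 0, -0.475], -0.5], [[-139, -113, 3], [0.003, -0.001, -0.475], -0.5]])

```text
clock: 20.15
tcp_pos: [0.5548, -0.2739, 0.2187]
eef_rot: [[-0.933, 0.359, -0.004], [0.359, 0.933, 0.001], [0.004, -0.001, -1.0]]
wrist_force: [-0.9, -0.2, -3.2]
opening: 0.0472
```

```bash
python3 plan.py mg:.15
```

```text
t 20.15 p [ 0.5548 -0.2739  0.2187] th 2.775 open 0.0472 F [-0.9 -0.2 -3.2] q [-0.2   0.4  -0.06  0.   -1.11 -0.17]
mg:.15 [-1.3, 1.7, 68.7] [-0.001, -0.004, -0.002]
```

step_arm(moves=[[[-1, 3.5, 30], [0, -0.004, -0.002], -0.5], [[-1, 3.5, 60], [0, -0.004, -0.002], -0.5], [[-1, 3.5, 69], [0, -0.004, -0.002], -0.5], [[-1, 3.5, 69], [0, -0.004, -0.002], -0.5], [[-1, 3.5, 69], [0, -0.004, -0.002], -0.5]])

```text
clock: 20.65
tcp_pos: [0.5575, -0.271, 0.1509]
eef_rot: [[-0.934, 0.356, 0.001], [0.356, 0.934, -0.002], [-0.002, -0.001, -1.0]]
wrist_force: [-0.0, -0.7, -2.0]
opening: 0.0476
```

```bash
python3 plan.py mg:.095
```

```text
t 20.65 p [ 0.5575 -0.271   0.1509] th 2.778 open 0.0476 F [-0.  -0.7 -2. ] q [-0.19  0.46 -0.15  0.   -0.96 -0.17]
mg:.095 [0.7, -2.0, 55.9] [-0.001, 0.002, 0.001]
```

step_arm(moves=[[[0.5, 0, 25], [0, 0.002, 0], -0.5], [[0.5, 0, 42], [0, 0.002, 0], -0.5], [[0.5, 0, 51], [0, 0.002, 0], -0.5], [[0.5, 0, 55], [0, 0.002, 0], -0.5], [[0.5, 0, 56], [0, 0.002, 0], -0.5]])

```text
clock: 21.15
tcp_pos: [0.5578, -0.271, 0.0958]
eef_rot: [[-0.935, 0.356, 0.001], [0.356, 0.935, -0.002], [-0.001, -0.001, -1.0]]
wrist_force: [0.1, 0.2, -2.5]
opening: 0.0469
```

step_arm(moves=[[[0, 0, 0], [0, 0, 0], -0.5], [[0, 0, 0], [0, 0, 0], 0.5], [[0, 0, 0], [0, 0, 0], 1], [[0, 0, 0], [0, 0, 0], 1], [[0, 0, 0], [0, 0, 0], 1]])

```text
clock: 21.65
tcp_pos: [0.5582, -0.2711, 0.0964]
eef_rot: [[-0.935, 0.355, 0.002], [0.355, 0.935, -0.002], [-0.003, -0.001, -1.0]]
wrist_force: [0.1, 0.5, 0.0]
opening: 0.0858
```

step_arm(moves=[[[0, 0, -30], [0, 0, 0], 1], [[0, 0, -70], [0, 0, 0], 1], [[0, 0, -110], [0, 0, 0], 1], [[0, 0, -125], [0, 0, 0], 1], [[0, 0, -125], [0, 0, 0], 1]])

```text
clock: 22.15
tcp_pos: [0.5594, -0.2714, 0.2252]
eef_rot: [[-0.935, 0.355, 0.009], [0.355, 0.935, -0.004], [-0.01, -0.001, -1.0]]
wrist_force: [0.2, 0.0, -0.5]
opening: 0.0857
```

```bash
python3 plan.py py:.22
```

```text
t 22.15 p [ 0.5594 -0.2714  0.2252] th 2.779 open 0.0857 F [ 0.2  0.  -0.5] q [-0.19  0.4  -0.05  0.   -1.11 -0.17]
py:.22 [69.1, 134.0, 1.0] [0.002, 0.003, 0.486]
py:.22 [123.7, 86.2, 1.0] [0.002, 0.003, 0.486]
py:.22 [149.6, 18.4, 1.3] [0.002, 0.003, 0.486]
```

step_arm(moves=[[[14, 27, 0], [0, 0, 0.097], 1], [[28, 54, 0], [0, 0, 0.194], 1], [[41, 80, 1], [0, 0, 0.292], 1], [[55, 107, 1], [0, 0, 0.389], 1], [[69, 134, 1], [0.002, 0.003, 0.486], 1]])

```text
clock: 22.65
tcp_pos: [0.5414, -0.1205, 0.222]
eef_rot: [[-0.657, 0.754, 0.003], [0.754, 0.657, -0.004], [-0.005, -0.0, -1.0]]
wrist_force: [0.5, -0.6, 0.5]
opening: 0.0853
```

step_arm(moves=[[[25, 17, 0], [0, 0, 0.097], 1], [[49, 34, 0], [0, 0, 0.194], 1], [[74, 52, 1], [0, 0, 0.292], 1], [[99, 69, 1], [0, 0, 0.389], 1], [[124, 86, 1], [0.002, 0.003, 0.486], 1]])

```text
clock: 23.15
tcp_pos: [0.5236, 0.0305, 0.2189]
eef_rot: [[-0.225, 0.974, -0.003], [0.974, 0.225, -0.003], [-0.002, -0.004, -1.0]]
wrist_force: [-0.7, 1.4, -0.1]
opening: 0.0855
```

step_arm(moves=[[[30, 4, 0], [0, 0, 0.097], 1], [[60, 7, 0], [0, 0, 0.194], 1], [[90, 11, 1], [0, 0, 0.292], 1], [[145, 18, 1], [0, 0, 0.475], 1], [[145, 18, 1], [0.002, 0.003, 0.475], 1]])

```text
clock: 23.65
tcp_pos: [0.5076, 0.179, 0.2162]
eef_rot: [[0.245, 0.969, -0.006], [0.969, -0.245, -0.0], [-0.002, -0.006, -1.0]]
wrist_force: [-0.2, -0.4, 0.2]
opening: 0.0858
```

```bash
python3 plan.py py:.14
```

```text
t 23.65 p [0.5076 0.179  0.2162] th 1.323 open 0.0858 F [-0.2 -0.4  0.2] q [ 0.64  0.27 -0.26 -0.   -1.04 -2.45]
py:.14 [-0.6, 1.5, 76.1] [-0.006, 0.002, 0.003]
```

step_arm(moves=[[[-0.5, 1.5, 30], [-0.006, 0.002, 0.003], 1], [[-0.5, 1.5, 65], [-0.006, 0.002, 0.003], 1], [[-0.5, 1.5, 76], [-0.006, 0.002, 0.003], 1], [[-0.5, 1.5, 76], [-0.006, 0.002, 0.003], 1], [[-0.5, 1.5, 76], [-0.006, 0.002, 0.003], 1]])

```text
clock: 24.15
tcp_pos: [0.5092, 0.1782, 0.1408]
eef_rot: [[0.248, 0.969, 0.001], [0.969, -0.248, 0.0], [0.0, 0.001, -1.0]]
wrist_force: [-0.4, 0.7, 0.5]
opening: 0.0851
```

```bash
python3 plan.py py:.045
```

```text
t 24.15 p [0.5092 0.1782 0.1408] th 1.32 open 0.0851 F [-0.4  0.7  0.5] q [ 0.64  0.36 -0.36  0.   -0.85 -2.46]
py:.045 [-0.4, -0.7, 95.8] [0.001, -0.0, 0.0]
```

step_arm(moves=[[[-0.5, -0.5, 40], [0, 0, 0], 1], [[-0.5, -0.5, 75], [0, 0, 0], 1], [[-0.5, -0.5, 91], [0, 0, 0], 1], [[-0.5, -0.5, 95], [0, 0, 0], 1], [[-0.5, -0.5, 95], [0, 0, 0], 0.5]])

```text
clock: 24.65
tcp_pos: [0.5097, 0.1783, 0.0468]
eef_rot: [[0.248, 0.969, 0.003], [0.969, -0.248, 0.001], [0.002, 0.002, -1.0]]
wrist_force: [-0.0, -0.2, 1.0]
opening: 0.0736
```

step_arm(moves=[[[0, 0, 0], [0, 0, 0], 0], [[0, 0, 0], [0, 0, 0], -0.5], [[0, 0, 0], [0, 0, 0], -0.5], [[0, 0, 0], [0, 0, 0], -0.5], [[0, 0, 0], [0, 0, 0], -0.5]])

```text
clock: 25.15
tcp_pos: [0.511, 0.1791, 0.0489]
eef_rot: [[0.247, 0.969, 0.006], [0.969, -0.247, 0.003], [0.004, 0.005, -1.0]]
wrist_force: [-0.5, -0.7, 6.5]
opening: 0.0473
```

step_arm(moves=[[[0, 0, -20], [0, 0, 0], -0.5], [[0, 0, -60], [0, 0, 0], -0.5], [[0, 0, -105], [0, 0, 0], -0.5], [[0, 0, -150], [0, 0, 0], -0.5], [[0, 0, -190], [0, 0, 0], -0.5]])

```text
clock: 25.65
tcp_pos: [0.5091, 0.1783, 0.241]
eef_rot: [[0.247, 0.969, 0.006], [0.969, -0.247, 0.004], [0.005, 0.005, -1.0]]
wrist_force: [0.8, 0.8, -2.6]
opening: 0.0474
```

```bash
python3 plan.py my:.23
```

```text
t 25.65 p [0.5091 0.1783 0.241 ] th 1.321 open 0.0474 F [ 0.8  0.8 -2.6] q [ 0.64  0.25 -0.23  0.   -1.08 -2.46]
my:.23 [-137.9, 17.9, 3.0] [0.003, -0.0, -0.485]
my:.23 [-130.3, -48.5, 3.1] [0.003, -0.0, -0.485]
my:.23 [-92.6, -103.6, 3.3] [0.003, -0.0, -0.485]
```

step_arm(moves=[[[-28, 4, 1], [0, 0, -0.097], -0.5], [[-55, 7, 1], [0, 0, -0.194], -0.5], [[-83, 11, 2], [0, 0, -0.291], -0.5], [[-110, 14, 3], [0, 0, -0.388], -0.5], [[-138, 18, 3], [0.003, 0, -0.485], -0.5]])

```text
clock: 26.15
tcp_pos: [0.4911, 0.039, 0.2368]
eef_rot: [[-0.237, 0.972, 0.002], [0.972, 0.237, 0.004], [0.004, 0.003, -1.0]]
wrist_force: [0.3, 0.1, -2.5]
opening: 0.0476
```

step_arm(moves=[[[-26, -10, 1], [0, 0, -0.097], -0.5], [[-52, -19, 1], [0, 0, -0.194], -0.5], [[-78, -29, 2], [0, 0, -0.291], -0.5], [[-104, -39, 3], [0, 0, -0.388], -0.5], [[-130, -48, 3], [0.003, 0, -0.485], -0.5]])

```text
clock: 26.65
tcp_pos: [0.4738, -0.0996, 0.2326]
eef_rot: [[-0.665, 0.747, -0.002], [0.747, 0.665, 0.004], [0.004, 0.001, -1.0]]
wrist_force: [0.1, 1.0, -3.5]
opening: 0.0475
```

step_arm(moves=[[[-18, -20, 1], [0, 0, -0.097], -0.5], [[-37, -41, 1], [0, 0, -0.194], -0.5], [[-55, -62, 2], [0, 0, -0.291], -0.5], [[-90, -100, 3], [0, 0, -0.475], -0.5], [[-90, -100, 3], [0.003, 0, -0.475], -0.5]])

```text
clock: 27.15
tcp_pos: [0.4577, -0.2359, 0.2285]
eef_rot: [[-0.933, 0.36, -0.005], [0.36, 0.933, 0.002], [0.006, -0.0, -1.0]]
wrist_force: [-0.3, 2.0, -3.6]
opening: 0.0475
```

```bash
python3 plan.py my:.15
```

```text
t 27.15 p [ 0.4577 -0.2359  0.2285] th 2.773 open 0.0475 F [-0.3  2.  -3.6] q [-0.16  0.22 -0.3  -0.   -1.05 -0.21]
my:.15 [-1.6, 0.6, 78.4] [-0.0, -0.006, -0.004]
```

step_arm(moves=[[[-1.5, 2.5, 30], [0, -0.006, -0.004], -0.5], [[-1.5, 2.5, 65], [0, -0.006, -0.004], -0.5], [[-1.5, 2.5, 78], [0, -0.006, -0.004], -0.5], [[-1.5, 2.5, 78], [0, -0.006, -0.004], -0.5], [[-1.5, 2.5, 78], [0, -0.006, -0.004], -0.5]])

```text
clock: 27.65
tcp_pos: [0.4597, -0.234, 0.1508]
eef_rot: [[-0.934, 0.356, 0.001], [0.356, 0.934, -0.0], [-0.001, -0.0, -1.0]]
wrist_force: [1.6, 0.1, -3.1]
opening: 0.0475
```

```bash
python3 plan.py my:.0945
```

```text
t 27.65 p [ 0.4597 -0.234   0.1508] th 2.777 open 0.0475 F [ 1.6  0.1 -3.1] q [-0.16  0.31 -0.4   0.   -0.86 -0.21]
my:.0945 [0.1, -1.8, 56.3] [-0.0, 0.001, 0.0]
```

step_arm(moves=[[[0, 0, 25], [0, 0, 0], -0.5], [[0, 0, 42], [0, 0, 0], -0.5], [[0, 0, 51], [0, 0, 0], -0.5], [[0, 0, 55.5], [0, 0, 0], -0.5], [[0, 0, 56.5], [0, 0, 0], -0.5]])

```text
clock: 28.15
tcp_pos: [0.4604, -0.2341, 0.0949]
eef_rot: [[-0.934, 0.356, 0.002], [0.356, 0.934, -0.001], [-0.002, -0.0, -1.0]]
wrist_force: [-0.6, 0.1, -2.6]
opening: 0.0474
```

step_arm(moves=[[[0, 0, 0], [0, 0, 0], -0.5], [[0, 0, 0], [0, 0, 0], 0.5], [[0, 0, 0], [0, 0, 0], 1], [[0, 0, 0], [0, 0, 0], 1], [[0, 0, 0], [0, 0, 0], 1]])

```text
clock: 28.65
tcp_pos: [0.4607, -0.2342, 0.0953]
eef_rot: [[-0.934, 0.356, 0.003], [0.356, 0.934, -0.001], [-0.003, -0.0, -1.0]]
wrist_force: [0.2, -0.1, -0.6]
opening: 0.0857
```

step_arm(moves=[[[0, 0, -30], [0, 0, 0], 1], [[0, 0, -70], [0, 0, 0], 1], [[0, 0, -110], [0, 0, 0], 1], [[0, 0, -150], [0, 0, 0], 1], [[0, 0, -150], [0, 0, 0], 1]])

```text
clock: 29.15
tcp_pos: [0.4633, -0.2351, 0.252]
eef_rot: [[-0.935, 0.355, 0.016], [0.355, 0.935, -0.005], [-0.017, 0.0, -1.0]]
wrist_force: [1.2, 0.3, -0.3]
opening: 0.0852
```

step_arm(moves=[[[40, 30, 0], [0, 0, 0], 1], [[80, 60, 0], [0, 0, 0], 1], [[110, 90, 0], [0, 0, 0], 1], [[140, 140, 0], [0, 0, 0], 1], [[150, 170, 0], [0, 0, 0], 1]])

```text
clock: 29.65
tcp_pos: [0.3817, -0.0217, 0.2496]
eef_rot: [[-0.935, 0.355, 0.016], [0.355, 0.935, -0.005], [-0.017, 0.001, -1.0]]
wrist_force: [0.6, -0.3, -0.4]
opening: 0.0858
```

step_arm(moves=[[[0, 40, 0], [0, 0, 0], 1], [[0, 80, 0], [0, 0, 0], 1], [[0, 120, 0], [0, 0, 0], 1], [[0, 120, 0], [0, 0, 0], 1], [[0, 120, 0], [0, 0, 0], 1]])

```text
clock: 30.15
tcp_pos: [0.4241, 0.0911, 0.2492]
eef_rot: [[-0.935, 0.354, 0.015], [0.354, 0.935, -0.005], [-0.016, 0.0, -1.0]]
wrist_force: [0.5, 0.3, -0.3]
opening: 0.0856
```

```bash
python3 plan.py; python3 - <<'E'
from h import *
ims=[]
for n in('top','scene'):
    im=manip.camera(n);i,R,t=pose(n)
    x0,x1,y0,y1=(300,470,170,350) if n=='top' else (180,320,110,230)
    f=2.2 if n=='top' else 3
    big=cv2.resize(im[y0:y1,x0:x1],None,fx=f,fy=f,interpolation=cv2.INTER_CUBIC)
    for c,a in(((.459,-.2357),1.206),((.5563,-.2727),1.206)):
        u=np.array([np.cos(a),np.sin(a)]);v=np.array([-u[1],u[0]])
        X=np.array([[*(np.array(c)+sx*.09*u+sy*.024*v),.102] for sx,sy in((1,1),(1,-1),(-1,-1),(-1,1))])
        x,_=cv2.projectPoints(X,cv2.Rodrigues(R)[0],t,K(i),np.array([i['k1'],0,0,0]))
        x=((x-[x0,y0]+.5)*f-.5).round().astype(int);cv2.polylines(big,[x.reshape(-1,1,2)],True,(255,0,255),1)
    ims.append(cv2.copyMakeBorder(big,0,400-big.shape[0],0,0,cv2.BORDER_CONSTANT))
    if n=='top':
        o=im;print('tape/jar diff',np.abs(im[100:170,195:365].astype(int)-np.load('pics/top0.npy')[100:170,195:365]).mean())
cv2.imwrite('pics/end.png',np.hstack(ims)[:,:,::-1])
E
```

```text
t 30.15 p [0.4241 0.0911 0.2492] th 2.78 open 0.0856 F [ 0.5  0.3 -0.3] q [ 0.6   0.05 -0.46  0.01 -1.05 -0.97]
tape/jar diff 15.121904761904762
```

View pics/end.png

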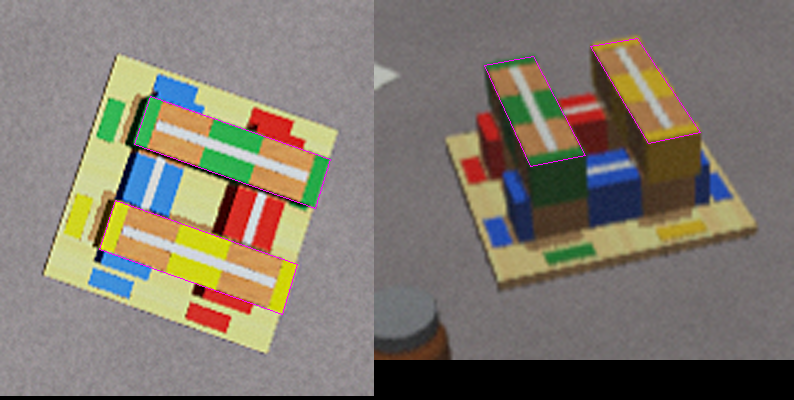

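The final views show yellow and green on their planned outlines at layer height, crosswise over red and blue, in both cameras. The jar and tape region differs in brightness from the start picture. The arm never came within about 0.2 m of either, so I put that down to its shadow. Handing in.

```bash
python3 -c "
from workcell import manip
print(manip.finish_job())"
```

```text
the job is handed in; nothing more can be done
None
```

All four cartons are rebuilt on the dispatch board and the job is handed in, at about 30 s of the 134 s allowed. Red and blue went on first at their own marks, then green and yellow crosswise on top. The gripper is open and clear, reading almost no wrist force.

- **Position:** The red and blue outlines were checked from the top camera, and the green and yellow ones from both the top and scene cameras. By eye, all four match to about 2–3 mm and look level. The two cameras themselves disagreed by about 3 mm on the marks, so I aimed at their average.
- **Tape roll and jar:** A raw picture difference over that area was not zero (mean 15 grey levels). I put this down to the arm or its shadow and did not look at it separately. The arm never came within about 0.2 m of either.

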